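# Sort sanding blocks by grit felt while dragging

### The job

Two of the three look-alike sanding blocks are fine and one is coarse; only the drag under the block tells which. Slide the fine ones along the bench onto the blue mat without lifting them, and lay the coarse one, sole down, in the sloping bay of the organiser, under its shelf. Only the coarse block may leave the bench, and the other things stay where they are.

Things in the scene. Friction and masses are not known exactly. Their poses are not given: they have to be found in the camera images.
- block_1: Sanding block: pale wood body on a dark abrasive sole, 100 x 50 x 40 mm, 0.3 to 0.4 kg, steel strips on top at both ends. Origin at the centre of its underside; x along the 100 mm, y across the 50 mm, z up. Sides plain from 4 mm up. The three lie sole down, side by side, about 115 mm apart, left of the mat, long sides pointing away from the robot.
- block_2: Sanding block, same look, size, origin and axes as block_1.
- block_3: Sanding block, same look, size, origin and axes as block_1. Which name is the coarse one is not told. Dragged over the bench, the coarse block resists with 0.8 to 1.1 times the force that presses it down, a fine one with 0.18 to 0.26 times.
- mat: Blue mat: vinyl sheet stuck to the bench, 150 (x) x 200 (y) mm, under 1 mm thick, no step to slide over, grips like the bench. Origin at its centre, on the bench. Room for two blocks side by side.
- organiser: Fixed plywood organiser, 190 mm wide, 305 high. Origin on the bench below the bay's middle; x to its back, y to its left. A shelf covers the bay (underside 293 mm above the bench, front edge 16 mm in front of the origin, two small things on it up to 325 mm): no tool pointing straight down gets into the bay, one tilted as the bay is does. Back panel from 90 mm behind the origin.
- bay: Sloping bay: metal floor 74 mm wide, rising 30 degrees away from the robot. Origin at the middle of the floor's upper face, 65 mm above the bench; x up the slope, y left, z out of the floor. Lip at the low end (inner face x = -57 mm) 12 mm high; side rails (inner faces y = +-37 mm) 6 mm high; upper end (x = 65 mm) open. The coarse block lies in it lengthwise up the slope and does not slip.
- tape_yellow: Roll of yellow tape lying flat, 70 x 15 mm, a bystander. Origin at the centre of its underside.
- pliers: Pliers with blue grips, 181 mm long, 14 mm high, a bystander lying on the bench. Origin at the centre of their underside.
- terminal: White terminal strip, 60 x 23 x 16 mm, a bystander right of the mat. Origin at the centre of its underside.
Not all that is in view belongs to the job. What is shaped like the block_2 but yellow is not meant.

How it is judged (in metres and radians):
At the end, for the whole second after the job is handed in: The coarse block rests on its sole, flat on the floor of the sloping bay between lip and upper end, lengthwise up the slope, the middle of each half of its sole within 25 mm of the bay's centre line; both fine blocks rest flat on the bench, the middle of each half of their soles on the mat (x of coarse_sole_near in the frame of bay between -0.055 and 0.055 m and y of coarse_sole_near in the frame of bay between -0.025 and 0.025 m and z of coarse_sole_near in the frame of bay between -0.002 and 0.006 m and x of coarse_sole_far in the frame of bay between -0.055 and 0.055 m and y of coarse_sole_far in the frame of bay between -0.025 and 0.025 m and z of coarse_sole_far in the frame of bay between -0.002 and 0.006 m and angle between coarse_sole_near's own z axis and vertical between 0.42 and 0.62 rad and x of fine_sole_near in the frame of mat between -0.075 and 0.075 m and y of fine_sole_near in the frame of mat between -0.095 and 0.095 m and height (world z) of each of fine_sole_near, fine_sole_far, other_fine_sole_near, other_fine_sole_far below 0.006 m and x of fine_sole_far in the frame of mat between -0.075 and 0.075 m and y of fine_sole_far in the frame of mat between -0.095 and 0.095 m and angle between each of fine_sole_far, other_fine_sole_far's own z axis and vertical below 0.1 rad and x of other_fine_sole_near in the frame of mat between -0.075 and 0.075 m and y of other_fine_sole_near in the frame of mat between -0.095 and 0.095 m and x of other_fine_sole_far in the frame of mat between -0.075 and 0.075 m and y of other_fine_sole_far in the frame of mat between -0.095 and 0.095 m and linear speed of each of block_1, block_2, block_3 below 0.02 m/s); the robot touches nothing.
It fails at once if an end of a fine block is lifted more than 20 mm off the bench (height (world z) of any of fine_sole_near, fine_sole_far, other_fine_sole_near, other_fine_sole_far above 0.022 m).
It fails at once if a bystander is moved more than 30 mm (distance of any of tape_yellow, pliers, terminal from where it was at the start of the episode above 0.03 m).
It also fails if it takes over 70 s, if anything falls off the work surface, if the arm or the gripper's body presses on something with over 40 N, if the wrist force passes 120 N, or if a joint passes its speed limit or range.

### The arm

A 6-joint arm with a two-finger parallel gripper is mounted at the origin on a cart in front of the work surface, level with it; the furniture and walls round the work are solid. World frame = base frame: x ahead of the robot, y to its left, z up, the work surface at z = 0. Lengths are in mm, angles in rad, forces in N, time in s.
With the tool pointing down it reaches from about 275 to 750 mm from the base axis. Payload 10.2 kg.
Tool frame: the origin (TCP) lies midway between the tips of the shut fingers; the grasp point (between the pads) lies 19 mm behind it (ctrl.grip_point_offset is the z of the grasp point in the tool frame, in mm); z points along the fingers, y is the direction in which the jaws open and shut (so a half turn about z gives the same grasp; the last joint's range is limited). The gripper opens to 85 mm and grips with 20 to 120 N. Pads are 22 mm wide; open, the fingers measure 114 mm over their backs; the gripper's body (76 mm by 85 mm) begins 54 mm behind the grasp point. The pads swing forward as they close: fully open they stand 13 mm farther back than shut.
Start: joints at [-1.334, 0.313, 1.498, -0, 1.331, -0.223], TCP at [232.967, -470.486, 231.294] pointing down, gripper open.
Joint ranges: [-2.94, 2.94], [-0.97, 2.17], [0.19, 2.56], [-1.23, 4.37], [0.02, 3.11], [-2.88, 2.88]. Speed limits (rad/s): [2.39, 2.39, 3.01, 3.14, 3.14, 3.14].

### API

Orientations are given as a unit quaternion [w, x, y, z].
In Python, from rig import sensors, imaging, ctrl gives the robot as it stands.
- The arm moves only by the shell command python3 -m creep 'ROWS' [FORCE]. ROWS is JSON, a list of rows, each an object with "grip": the finger opening in mm, from 0 to 85.4; "linear": the shift along the tool's x, y, z in mm, a list of three; "rot": the turn, a rotation vector about the tool's x, y, z in rad, a list of three. A call has 1 to 12 rows; each row shifts and turns the commanded pose from where the row before left it, along the tool's axes as they then stand; what a row does not reach is not made up. A row lasts 1/12 s, in which the tool goes at most 41.7 mm and 7.16 degrees, less where a joint would pass 70% of its speed; a pose out of reach is approached as far as the arm can. A call with a gripper value outside its range is refused whole. The fingers move at their own pace and stop on an object; FORCE is the grip in N (left out, the last holds). Time passes only in rows, so rows that do not move let the fingers close. It gives the time, the measured TCP pose, the force and the opening at its end, in the units of the state.
- sensors.sense(): the state, without advancing time (a new reading comes with each control period).
- imaging.capture(name): name is "scene" or "top" or "wrist"; returns (picture, depth): 420x560x3 uint8, red, green, blue; 420x560 float32, mm along the optical axis (not along the pixel's ray), 0 where there is no reading.
- imaging.camera_params(name): a dict with "intrinsics" (3x3 intrinsics, pixels), "R" (3x3) and "t" (3): a world point X has camera coordinates R X + t. Camera axes: x right, y down, z forward; pixel columns grow to the right and rows downward; lengths in mm; the calibration is good to about 2 mm. A picture is of the moment at which its call begins: read the wrist's pose just before it. camera_params takes no time and is no camera call; for the wrist camera it gives the pose at the moment of the call.
- ctrl.finish_job(): hands the job in, once; it reports no verdict.
The state is a dict: "time_s": time; "joints": joint angles; "dq": joint speeds; "tau": joint torques, N m; "eef_pos": TCP position; "ee_rot": TCP orientation; "force": force on the tool from outside, world axes, zero at the start; "wrist_torque": the same for the moment, N m; "grip_width": opening from 0.0 (shut) to 1.0 (fully open).
Only numpy, scipy, OpenCV 4.12 (cv2) and the standard library are available. Lean on these libraries where they do the work, as an engineer would, in place of code of your own. Each camera call takes 0.05 s, during which the arm holds its last target.

## Working session

There is one attempt and no reset: what is moved stays moved. The work goes in short steps, Python scripts to look and compute and a shell command to move; the robot and the scene stay as the last step left them, time stands still between calls to the robot, and variables do not carry over. Pictures are saved under pics/ and viewed, and the job is handed in when it is done.

```bash
ls; mkdir -p pics
python3 - <<'E'
from rig import sensors, imaging, ctrl
import cv2
print(sensors.sense()); print(ctrl.grip_point_offset)
import numpy as np
for n in ["scene","top","wrist"]:
    p,d=imaging.capture(n); cv2.imwrite(f"pics/{n}0.png",p[:,:,::-1]); np.save(f"pics/{n}0d.npy",d)
    c=imaging.camera_params(n); print(n,c)
E
```

```text
pics
{'time_s': 0.0, 'joints': array([-1.33438810e+00,  3.13452882e-01,  1.49842536e+00,  2.56013324e-05,
        1.33100575e+00, -2.23377318e-01]), 'dq': array([-0.00056608, -0.00215795,  0.00166638, -0.00017291,  0.00151483,
        0.00025855]), 'tau': array([-3.10142510e-03, -4.12269831e+01, -2.59743047e+01, -4.10928915e-04,
        4.23808931e-03, -7.62404284e-06]), 'eef_pos': array([ 232.91682982, -470.22304491,  230.73801648]), 'ee_rot': array([-6.45737171e-04,  9.73691326e-01,  2.27870105e-01,  8.22537647e-06]), 'force': array([0.22394304, 0.37472526, 0.0504234 ]), 'wrist_torque': array([ 0.00317447,  0.05028256, -0.02573891]), 'grip_width': 1.0031437310675444}
-18.700000000000003
scene {'intrinsics': array([[429.2437817 ,   0.        , 280.86219959],
       [  0.        , 429.2437817 , 216.76331806],
       [  0.        ,   0.        ,   1.        ]]), 'R': array([[-0.51403121, -0.85761494,  0.01638684],
       [-0.37162694,  0.20544391, -0.90536524],
       [ 0.77308818, -0.47147578, -0.4243174 ]]), 't': array([ 398.42224246,  230.32519461, 1198.23785809])}
top {'intrinsics': array([[381.65983685,   0.        , 276.48368849],
       [  0.        , 381.65983685, 212.74907465],
       [  0.        ,   0.        ,   1.        ]]), 'R': array([[-1.59247674e-01, -9.87238309e-01, -8.36100186e-04],
       [-9.61049477e-01,  1.55216918e-01, -2.28673592e-01],
       [ 2.25885107e-01, -3.56122040e-02, -9.73502794e-01]]), 't': array([ 235.42940791,  499.31257507, 1026.74389595])}
wrist {'intrinsics': array([[367.60337897,   0.        , 279.32459596],
       [  0.        , 367.60337897, 205.52339575],
       [  0.        ,   0.        ,   1.        ]]), 'R': array([[ 0.44355858, -0.89624455, -0.00122156],
       [-0.85649053, -0.42428465,  0.29394985],
       [-0.26396924, -0.12933773, -0.95582006]]), 't': array([-522.88677065,  -39.9289068 ,  379.95024513])}
```

View pics/scene0.png

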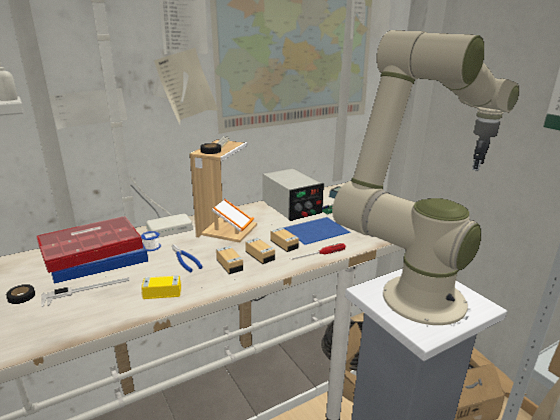

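View pics/top0.png

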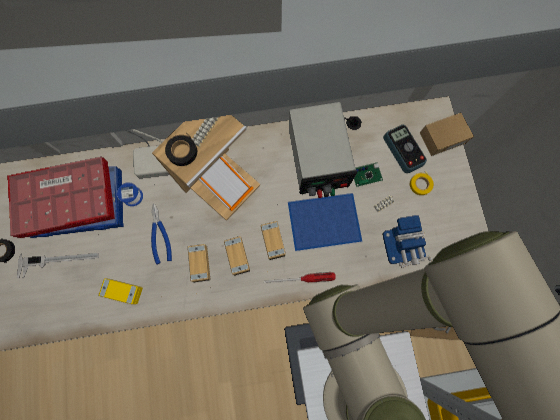

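```bash
cat > h.py <<'E'
import numpy as np, cv2
from rig import sensors, imaging, ctrl
def cast(c,u,v,z):
    K=np.array(c["intrinsics"]);R=np.array(c["R"]);t=np.array(c["t"])
    uv=np.atleast_2d(np.c_[np.ravel(u),np.ravel(v)]).astype(float)
    d=(np.linalg.inv(K)@np.c_[uv,np.ones(len(uv))].T).T@R
    o=-R.T@t
    s=(z-o[2])/d[:,2]
    return o+d*s[:,None]
def cloud(c,depth):
    K=np.array(c["intrinsics"]);R=np.array(c["R"]);t=np.array(c["t"])
    v,u=np.mgrid[0:depth.shape[0],0:depth.shape[1]]
    X=np.stack([(u-K[0,2])/K[0,0]*depth,(v-K[1,2])/K[1,1]*depth,depth],-1)
    return (X-t)@R
def proj(c,X):
    K=np.array(c["intrinsics"]);x=np.atleast_2d(X)@np.array(c["R"]).T+np.array(c["t"])
    x=x@K.T;return x[:,:2]/x[:,2:]
E
python3 - <<'E'
from h import *
c=imaging.camera_params("top")
p=cv2.imread("pics/top0.png"); d=np.load("pics/top0d.npy")
W=cloud(c,d)
for (u,v) in [(198,262),(236,256),(272,240),(325,220),(180,290),(225,185),(162,225),(384,204),(318,277)]:
    print((u,v),W[v,u].round(1),p[v,u])
hsv=cv2.cvtColor(p,cv2.COLOR_BGR2HSV)
# blocks by height
m=((W[...,2]>30)&(W[...,2]<50)&(d>0)).astype(np.uint8)
n,l,st,ce=cv2.connectedComponentsWithStats(m)
for i in range(1,n):
    if st[i,4]>150:
        v,u=np.where(l==i); P=cast(c,u,v,40)[:,:2]
        r=cv2.minAreaRect(P.astype(np.float32)); print(st[i],[np.round(x,1) for x in r], W[l==i].mean(0).round(1))
mm=cv2.inRange(hsv,(100,120,60),(125,255,255))
n,l,st,ce=cv2.connectedComponentsWithStats(mm)
for i in range(1,n):
    if st[i,4]>150:
        v,u=np.where(l==i); P=cast(c,u,v,0)[:,:2]
        r=cv2.minAreaRect(P.astype(np.float32)); print('blue',st[i],[np.round(x,1) for x in r],cv2.boxPoints(r).round(0).tolist())
cv2.imwrite("pics/crop.png",cv2.resize(p[90:310,130:400],None,fx=2.9,fy=2.7,interpolation=cv2.INTER_CUBIC))
E
```

```text
(198, 262) [429.8 392.4  38.7] [ 85 136 165]
(236, 256) [429.4 284.7  39.5] [ 84 133 164]
(272, 240) [458.2 177.4  39.2] [ 84 130 162]
(325, 220) [497.8  12.2   5.4] [117  74  50]
(180, 290) [363.6 459.4   0.8] [138 151 157]
(225, 185) [632.8 286.   66.2] [171 169 168]
(162, 225) [557.4 488.9  15.6] [117  56  24]
(384, 204) [ 515.3 -167.6   17.7] [138 148 149]
(318, 277) [335.9  65.5  22.5] [ 31  28 138]
[341  78 219  31 752] [array([ 830.8, -440.7]), array([675.9, 103.7]), np.float64(80.1)] [ 819.4 -475.2   39.9]
[238 112  51  10 152] [array([839. , 144.3]), array([ 13.3, 155.8]), np.float64(0.1)] [840.  144.3  39.7]
[386 125  40  44 874] [array([ 675.6, -265.4]), array([137.8,  68.2]), np.float64(17.3)] [ 677.7 -268.7   35.1]
[423 125  50  27 158] [array([ 669.8, -386.9]), array([148.4,  76.2]), np.float64(64.9)] [ 677.5 -366.8   40.6]
[  0 140 106  18 328] [array([834.7, 785.6]), array([313.6,  23.1]), np.float64(89.9)] [837.9 785.1  39.6]
[133 140  34  36 694] [array([765.9, 502.3]), array([ 96.4, 109.6]), np.float64(88.4)] [756.2 512.9  34.6]
[  38  166  101   70 1116] [array([6
[... 1018 characters left out ...]
[[423.0, -266.0], [469.0, -266.0], [469.0, -195.0], [423.0, -194.0]]
blue [158 221  14  40 173] [array([514.6, 488. ]), array([122.9,  18.6]), np.float64(8.8)] [[452.0, 488.0], [455.0, 469.0], [577.0, 488.0], [574.0, 507.0]]
blue [151 223   9  41 169] [array([511.1, 520.4]), array([121. ,  18.3]), np.float64(0.0)] [[451.0, 529.0], [451.0, 511.0], [572.0, 511.0], [572.0, 530.0]]
blue [383 230  20  34 329] [array([ 390.1, -168.5]), array([96.3, 38.1]), np.float64(1.2)] [[342.0, -150.0], [342.0, -189.0], [439.0, -187.0], [438.0, -148.0]]
blue [401 237  25  12 188] [array([ 391.8, -231.3]), array([24.6, 71.1]), np.float64(0.2)] [[379.0, -196.0], [380.0, -267.0], [404.0, -267.0], [404.0, -196.0]]
```

View pics/crop.png

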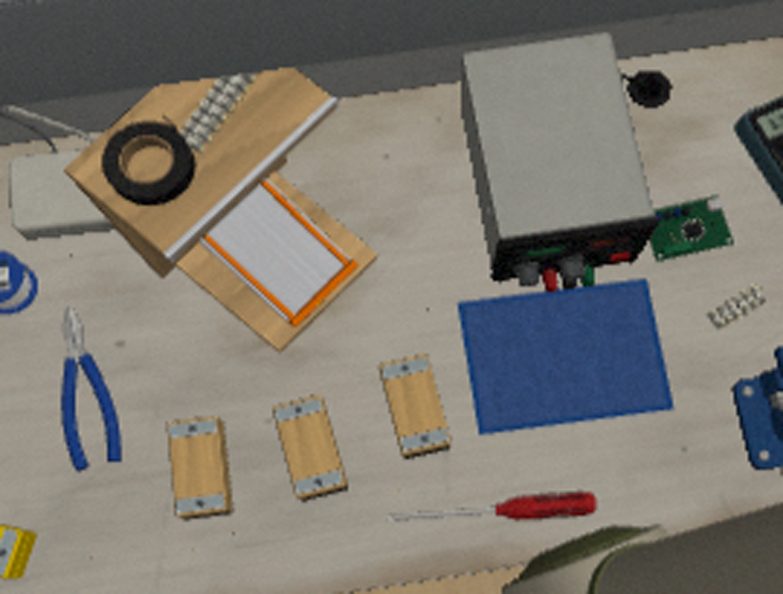

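Run:
```python
from h import *
from scipy.spatial.transform import Rotation as Ro
s=sensors.sense();q=s["ee_rot"];T=Ro.from_quat([q[1],q[2],q[3],q[0]]).as_matrix()
c=imaging.camera_params("wrist");cp=-np.array(c["R"]).T@c["t"];print("wristcam in tool",(T.T@(cp-s["eef_pos"])).round(1),"axis",(T.T@np.array(c["R"])[2]).round(2))
for n in ["top","scene"]:
    c=imaging.camera_params(n); p=cv2.imread(f"pics/{n}0.png"); d=np.load(f"pics/{n}0d.npy"); W=cloud(c,d)
    hsv=cv2.cvtColor(p,cv2.COLOR_BGR2HSV)
    near=(np.abs(W[...,0]-620)<110)&(np.abs(W[...,1]-270)<110)&(d>0)
    o=(cv2.inRange(hsv,(5,150,120),(18,255,255))>0)&near
    P=W[o];print(n,"orange",o.sum(),P.min(0).round(),P.max(0).round())
    w=(hsv[...,1]<45)&near&(W[...,2]>35)&(W[...,2]<110)
    P=W[w];print("floor",len(P))
    # robust plane
    for _ in range(4):
        A=np.c_[P[:,:2],np.ones(len(P))];k=np.linalg.lstsq(A,P[:,2],rcond=None)[0];r=np.abs(A@k-P[:,2]);P=P[r<max(3,2*np.median(r))]
    nn=np.array([-k[0],-k[1],1]);nn/=np.linalg.norm(nn);print("n",nn.round(3),"tilt",np.degrees(np.arccos(nn[2])),"yaw",np.degrees(np.arctan2(k[1],k[0])),P.mean(0).round(1),len(P))
    ov=(o*255).astype(np.uint8)
    if n=="top": cv2.imwrite("pics/bt.png",cv2.resize(p[120:230,150:270],None,fx=6,fy=5,interpolation=cv2.INTER_CUBIC))
    else: cv2.imwrite("pics/bs.png",cv2.resize(p[130:250,180:280],None,fx=6,fy=5,interpolation=cv2.INTER_CUBIC))
```

```text
wristcam in tool [  73.4   -1.6 -143.4] axis [-0.29 -0.    0.96]
top orange 249 [563. 208.  10.] [707. 346. 108.]
floor 1123
n [-0.388 -0.319  0.865] tilt 30.11870093654845 yaw 39.40837902557966 [641.5 287.2  68.8] 890
scene orange 139 [562. 183.   2.] [707. 350. 103.]
floor 425
n [-0.385 -0.297  0.874] tilt 29.07333912201202 yaw 37.65955879014391 [641.9 286.8  68.6] 294
```

View pics/bt.png

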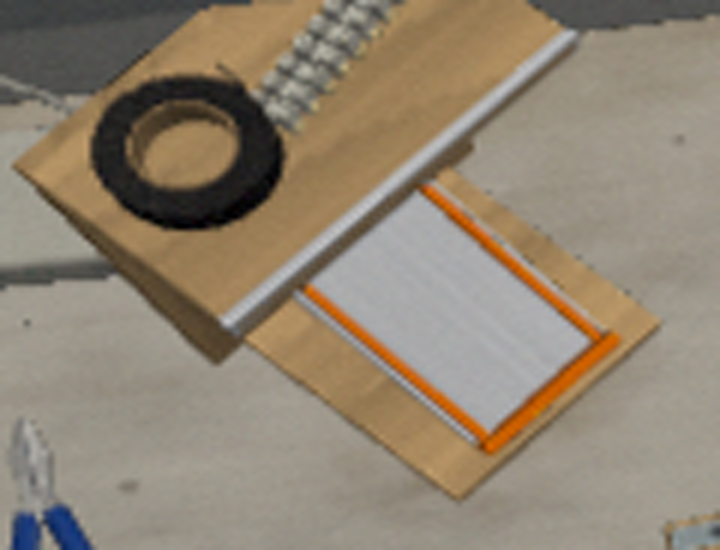

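View pics/bs.png

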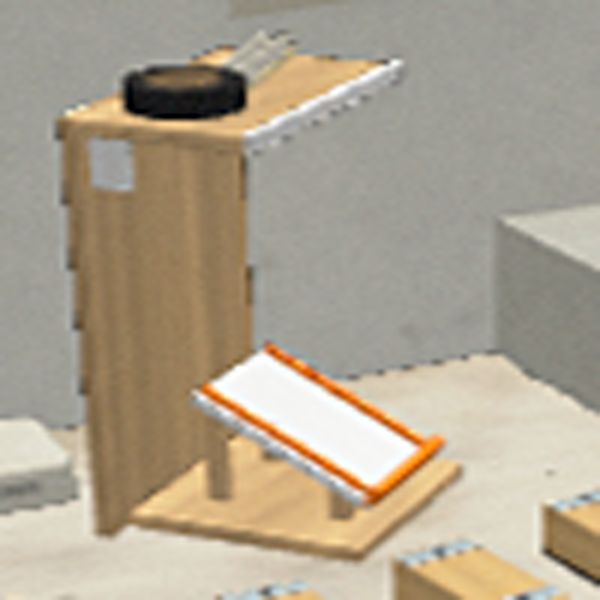

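Run:
```python
from h import *
for n,sm in [("top",60),("scene",45)]:
    c=imaging.camera_params(n); p=cv2.imread(f"pics/{n}0.png"); d=np.load(f"pics/{n}0d.npy"); W=cloud(c,d)
    hsv=cv2.cvtColor(p,cv2.COLOR_BGR2HSV)
    near=(np.abs(W[...,0]-635)<90)&(np.abs(W[...,1]-280)<90)&(d>0)&(W[...,2]>30)&(W[...,2]<115)
    w=((hsv[...,1]<sm)&near&(hsv[...,2]>130)).astype(np.uint8)
    nn,l,st,ce=cv2.connectedComponentsWithStats(w,connectivity=4); i=1+st[1:,4].argmax(); v,u=np.where(l==i)
    P=W[v,u]
    yaw=np.radians(39.4)
    for it in range(3):
        bx=np.array([np.cos(yaw)*.866,np.sin(yaw)*.866,.5]);by=np.array([-np.sin(yaw),np.cos(yaw),0]);nv=np.cross(bx,by)
        off=np.median(P@nv)
        K=np.array(c["intrinsics"]);R=np.array(c["R"]);o=-R.T@c["t"]
        D=(np.linalg.inv(K)@np.c_[u,v,np.ones(len(u))].T).T@R
        Q=o+D*((off-o@nv)/(D@nv))[:,None]
        q=np.c_[Q@bx,Q@by].astype(np.float32)
        r=cv2.minAreaRect(q);a=r[2]; a=a if a<45 else a-90
        yaw+=np.radians(a)/ .9
    ctr=Q.mean(0)
    x0,x1=np.percentile(q[:,0],[0.5,99.5]);y0,y1=np.percentile(q[:,1],[0.5,99.5])
    print(n,len(u),"yaw",np.degrees(yaw),"x ext",x0,x1,x1-x0,"y",y0,y1,y1-y0,"off",off)
    # origin: z=65 along centre line
    yc=(y0+y1)/2
    M=np.array([bx,by,nv])
    for xx in [x0+57,x1-65]:
        print(" origin by x",(M.T@np.array([xx,yc,off])).round(1))
    # by z=65
    xs=(65-by[2]*yc-nv[2]*off)/bx[2]; print(" by z",(M.T@np.array([xs,yc,off])).round(1))
```

```text
top 1048 yaw 38.64010619559946 x ext 561.0021380615234 681.9296731567383 120.92753509521492 y -214.2355428314209 -143.33920349121092 70.89633934020998 off -280.63488742942985
 origin by x [639.3 282.1  66. ]
 origin by x [638.5 281.6  65.4]
 by z [638.  281.1  65. ]
scene 351 yaw 38.2468509250217 x ext 565.4195098876953 683.9485168457031 118.52900695800781 y -210.71312713623047 -145.19519424438477 65.5179328918457 off -281.1167560859975
 origin by x [643.9 280.9  67.8]
 origin by x [641.5 279.1  66. ]
 by z [640.1 278.   65. ]
```

```bash
cat >> h.py <<'E'
from scipy.spatial.transform import Rotation as Ro
def T():
    s=sensors.sense();q=s["ee_rot"];return s,np.array(s["eef_pos"]),Ro.from_quat([q[1],q[2],q[3],q[0]]).as_matrix()
def down(yawdeg):
    a=np.radians(yawdeg);x=np.array([np.cos(a),np.sin(a),0]);z=np.array([0,0,-1.]);return np.c_[x,np.cross(z,x),z]
def bay(yawdeg=38.5):
    a=np.radians(yawdeg);bx=np.array([np.cos(a)*.8660,np.sin(a)*.8660,.5]);by=np.array([-np.sin(a),np.cos(a),0]);return np.c_[bx,by,np.cross(bx,by)]
def go(pos=None,Rt=None):
    s,p,R=T()
    print("t %.2f"%s["time_s"],"p",p.round(1),"yaw %.1f"%np.degrees(np.arctan2(R[1,0],R[0,0])),"z",R[:,2].round(3),"F",s["force"].round(2),"tq",s["wrist_torque"].round(2),"w %.3f"%s["grip_width"],"q",s["joints"].round(2))
    if pos is not None: print(" lin(tool now)",(R.T@(np.array(pos)-p)).round(1),"norm %.0f"%np.linalg.norm(np.array(pos)-p))
    if Rt is not None:
        print(" rot(tool)",Ro.from_matrix(R.T@Rt).as_rotvec().round(4))
        if pos is not None: print(" lin(after rot)",(Rt.T@(np.array(pos)-p)).round(1))
E
python3 -c "
from h import *
go([460,175.5,150],down(185.1))"
```

```text
t 0.15 p [ 232.9 -470.3  230.9] yaw 26.3 z [-0.     0.001 -1.   ] F [ 0.16 -0.65  0.13] tq [ 0.07  0.04 -0.  ] w 0.998 q [-1.33  0.31  1.5  -0.    1.33 -0.22]
 lin(tool now) [ 490.1 -477.9   81.4] norm 689
 rot(tool) [ 0.0000e+00 -1.3000e-03 -2.7708e+00]
 lin(after rot) [-283.6  623.1   80.9]
```

```bash
python3 -m creep '[{"grip":85,"linear":[24.5,-23.9,4],"rot":[0,0,0]},{"grip":85,"linear":[24.5,-23.9,4],"rot":[0,0,0]},{"grip":85,"linear":[24.5,-23.9,4],"rot":[0,0,0]},{"grip":85,"linear":[24.5,-23.9,4],"rot":[0,0,0]},{"grip":85,"linear":[24.5,-23.9,4],"rot":[0,0,0]},{"grip":85,"linear":[24.5,-23.9,4],"rot":[0,0,0]},{"grip":85,"linear":[24.5,-23.9,4],"rot":[0,0,0]},{"grip":85,"linear":[24.5,-23.9,4],"rot":[0,0,0]},{"grip":85,"linear":[24.5,-23.9,4],"rot":[0,0,0]},{"grip":85,"linear":[24.5,-23.9,4],"rot":[0,0,0]}]'
python3 -c "
from h import *
go([460,175.5,150],down(185.1))"
```

```text
time_s: 0.98
eef_pos: [346.6, -145.9, 191.1]
ee_rot: [0.0, 0.974, 0.228, 0.0]
force: [1.3, -0.7, -0.8]
grip_width: 0.994
t 0.98 p [ 346.6 -145.9  191.1] yaw 26.3 z [ 0. -0. -1.] F [ 1.34 -0.68 -0.8 ] tq [ 0.01 -0.02 -0.03] w 0.994 q [-0.71  0.02  1.96  0.    1.16  0.4 ]
 lin(tool now) [ 244.2 -237.8   41.1] norm 343
 rot(tool) [ 2.0000e-04  2.0000e-04 -2.7713e+00]
 lin(after rot) [-141.6  310.1   41.1]
```

```bash
python3 -m creep '[{"grip":85,"linear":[24.4,-23.8,4],"rot":[0,0,0]},{"grip":85,"linear":[24.4,-23.8,4],"rot":[0,0,0]},{"grip":85,"linear":[24.4,-23.8,4],"rot":[0,0,0]},{"grip":85,"linear":[24.4,-23.8,4],"rot":[0,0,0]},{"grip":85,"linear":[24.4,-23.8,4],"rot":[0,0,0]},{"grip":85,"linear":[24.4,-23.8,4],"rot":[0,0,0]},{"grip":85,"linear":[24.4,-23.8,4],"rot":[0,0,0]},{"grip":85,"linear":[24.4,-23.8,4],"rot":[0,0,0]},{"grip":85,"linear":[24.4,-23.8,4],"rot":[0,0,0]},{"grip":85,"linear":[24.4,-23.8,4],"rot":[0,0,0]},{"grip":85,"linear":[0,0,0],"rot":[0,0,-0.115]},{"grip":85,"linear":[0,0,0],"rot":[0,0,-0.115]}]'
python3 -m creep '[{"grip":85,"linear":[0,0,0],"rot":[0,0,-0.115]},{"grip":85,"linear":[0,0,0],"rot":[0,0,-0.115]},{"grip":85,"linear":[0,0,0],"rot":[0,0,-0.115]},{"grip":85,"linear":[0,0,0],"rot":[0,0,-0.115]},{"grip":85,"linear":[0,0,0],"rot":[0,0,-0.115]},{"grip":85,"linear":[0,0,0],"rot":[0,0,-0.115]},{"grip":85,"linear":[0,0,0],"rot":[0,0,-0.115]},{"grip":85,"linear":[0,0,0],"rot":[0,0,-0.115]},{"grip":85,"linear":[0,0,0],"rot":[0,0,-0.115]},{"grip":85,"linear":[0,0,0],"rot":[0,0,-0.115]},{"grip":85,"linear":[0,0,0],"rot":[0,0,-0.115]},{"grip":85,"linear":[0,0,0],"rot":[0,0,-0.115]}]'
python3 -m creep '[{"grip":85,"linear":[0,0,0],"rot":[0,0,-0.115]},{"grip":85,"linear":[0,0,0],"rot":[0,0,-0.115]},{"grip":85,"linear":[0,0,0],"rot":[0,0,-0.115]},{"grip":85,"linear":[0,0,0],"rot":[0,0,-0.115]},{"grip":85,"linear":[0,0,0],"rot":[0,0,-0.115]},{"grip":85,"linear":[0,0,0],"rot":[0,0,-0.115]},{"grip":85,"linear":[0,0,0],"rot":[0,0,-0.115]},{"grip":85,"linear":[0,0,0],"rot":[0,0,-0.115]},{"grip":85,"linear":[0,0,0],"rot":[0,0,-0.115]},{"grip":85,"linear":[0,0,0],"rot":[0,0,-0.126]},{"grip":85,"linear":[0,0,0],"rot":[0,0,0]}]'
python3 - <<'E'
from h import *
go([460,175.5,150],down(185.1))
c=imaging.camera_params("wrist");p,d=imaging.capture("wrist");cv2.imwrite("pics/w1.png",p[:,:,::-1])
W=cloud(c,d);m=((W[...,2]>34)&(W[...,2]<46)&(d>0)).astype(np.uint8)
n,l,st,ce=cv2.connectedComponentsWithStats(m)
for i in range(1,n):
    if st[i,4]>300:
        v,u=np.where(l==i);P=cast(c,u,v,40)[:,:2].astype(np.float32);r=cv2.minAreaRect(P);print(st[i],[np.round(x,1) for x in r],W[l==i].mean(0).round(1))
E
```

```text
time_s: 1.98
eef_pos: [459.3, 175.5, 150.6]
ee_rot: [-0.0, 0.94, 0.342, -0.001]
force: [0.1, -0.5, -0.3]
grip_width: 0.996
time_s: 2.98
eef_pos: [459.4, 174.0, 151.1]
ee_rot: [-0.0, 0.508, 0.861, -0.0]
force: [0.5, -0.2, -0.3]
grip_width: 0.999
time_s: 3.9
eef_pos: [459.4, 173.9, 151.1]
ee_rot: [-0.0, -0.046, 0.999, -0.0]
force: [-0.2, -0.2, 0.7]
grip_width: 0.994
t 3.90 p [459.4 173.9 151.1] yaw -174.7 z [-0. -0. -1.] F [-0.2  -0.18  0.72] tq [-0.   -0.03 -0.02] w 0.994 q [ 0.12  0.32  1.71  0.    1.11 -1.54]
 lin(tool now) [-0.8  1.5  1.1] norm 2
 rot(tool) [-0.     -0.0004  0.0037]
 lin(after rot) [-0.7  1.5  1.1]
[ 397  107   86  139 9827] [array([431.2, 284.3]), array([99.3, 51.2]), np.float64(6.5)] [428.4 283.8  40.7]
[ 247  133   73  133 9040] [array([458. , 177.1]), array([99.2, 49.5]), np.float64(4.9)] [455.3 176.8  40.8]
[ 532  162   28   91 1358] [array([447. , 367.8]), array([70. , 19.7]), np.float64(17.8)] [453.7 373.8  39.2]
[  16  299   72   41 1808] [array([572.1,   2.9]), array([55.8, 33.9]), np.float64(89.3)] [569.7   3.9  40.1]
[ 305  336  100   59 2254] [array([602.4, 255.6]), array([36., 86.]), np.float64(39.1)] [593.1 260.   42.3]
```

View pics/w1.png

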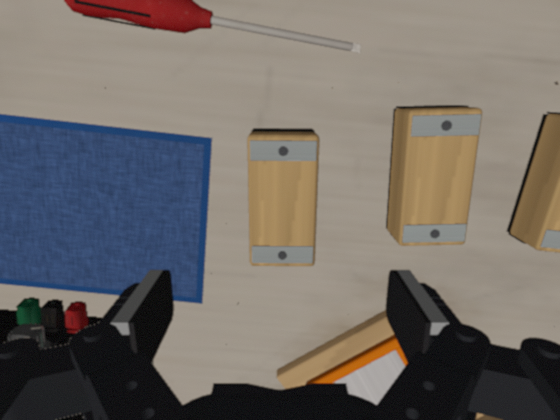

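```bash
python3 -m creep '[{"grip":85,"linear":[0,2.6,30],"rot":[0,0,0]},{"grip":85,"linear":[0,0,30],"rot":[0,0,0]},{"grip":85,"linear":[0,0,30],"rot":[0,0,0]},{"grip":85,"linear":[0,0,25],"rot":[0,0,0]},{"grip":85,"linear":[0,0,18],"rot":[0,0,0]},{"grip":85,"linear":[0,0,10],"rot":[0,0,0]},{"grip":85,"linear":[0,0,0],"rot":[0,0,0]},{"grip":85,"linear":[0,0,0],"rot":[0,0,0]}]' 40
python3 -c "
from h import *
go()"
python3 -m creep '[{"grip":40,"linear":[0,0,0],"rot":[0,0,0]},{"grip":40,"linear":[0,0,0],"rot":[0,0,0]},{"grip":40,"linear":[0,0,0],"rot":[0,0,0]},{"grip":40,"linear":[0,0,0],"rot":[0,0,0]},{"grip":40,"linear":[0,0,0],"rot":[0,0,0]},{"grip":40,"linear":[0,0,0],"rot":[0,0,0]},{"grip":40,"linear":[0,0,0],"rot":[0,0,0]},{"grip":40,"linear":[0,0,0],"rot":[0,0,0]}]' 40
python3 -c "
from h import *
go()"
```

```text
time_s: 4.62
eef_pos: [459.6, 176.6, 8.7]
ee_rot: [0.0, -0.043, 0.999, 0.0]
force: [-0.9, -0.8, -0.7]
grip_width: 0.996
t 4.62 p [459.6 176.6   8.7] yaw -175.0 z [ 0.  0. -1.] F [-0.93 -0.77 -0.68] tq [ 0.02 -0.01  0.04] w 0.996 q [ 0.13  0.55  1.82  0.    0.77 -1.53]
time_s: 5.28
eef_pos: [459.9, 176.7, 9.3]
ee_rot: [0.001, -0.044, 0.999, 0.0]
force: [-1.5, -0.8, 6.2]
grip_width: 0.577
t 5.28 p [459.9 176.7   9.3] yaw -175.0 z [ 0.002  0.    -1.   ] F [-1.47 -0.84  6.18] tq [ 0.    0.22 -0.09] w 0.577 q [ 0.13  0.55  1.82  0.    0.77 -1.53]
```

```bash
for i in 1; do python3 -m creep '[{"grip":40,"linear":[0,-4,0],"rot":[0,0,0]},{"grip":40,"linear":[0,-4,0],"rot":[0,0,0]},{"grip":40,"linear":[0,-4,0],"rot":[0,0,0]}]'; done
python3 -m creep '[{"grip":40,"linear":[0,-4,0],"rot":[0,0,0]},{"grip":40,"linear":[0,-4,0],"rot":[0,0,0]}]'
python3 -m creep '[{"grip":40,"linear":[0,-4,0],"rot":[0,0,0]},{"grip":40,"linear":[0,-4,0],"rot":[0,0,0]}]'
```

```text
time_s: 5.53
eef_pos: [461.2, 164.9, 9.4]
ee_rot: [0.001, -0.044, 0.999, 0.0]
force: [-0.4, 3.6, 6.2]
grip_width: 0.579
time_s: 5.7
eef_pos: [461.8, 156.9, 9.3]
ee_rot: [0.001, -0.044, 0.999, 0.0]
force: [-0.7, 3.2, 6.9]
grip_width: 0.583
time_s: 5.87
eef_pos: [462.6, 148.9, 9.3]
ee_rot: [0.001, -0.044, 0.999, 0.0]
force: [-0.3, 4.0, 5.4]
grip_width: 0.576
```

```bash
python3 -m creep '[{"grip":40,"linear":[0,0,1],"rot":[0,0,0]},{"grip":40,"linear":[0,0,1],"rot":[0,0,0]}]'
python3 -m creep '[{"grip":40,"linear":[0,-4,0],"rot":[0,0,0]},{"grip":40,"linear":[0,-4,0],"rot":[0,0,0]}]'
python3 -m creep '[{"grip":40,"linear":[0,-4,0],"rot":[0,0,0]},{"grip":40,"linear":[0,-4,0],"rot":[0,0,0]}]'
python3 -m creep '[{"grip":40,"linear":[0,0,0],"rot":[0,0,0]},{"grip":40,"linear":[0,0,0],"rot":[0,0,0]}]'
```

```text
time_s: 6.03
eef_pos: [462.7, 148.5, 9.2]
ee_rot: [0.001, -0.044, 0.999, -0.0]
force: [-15.9, -6.0, 50.3]
grip_width: 0.578
time_s: 6.2
eef_pos: [464.6, 141.8, 9.3]
ee_rot: [0.003, -0.044, 0.999, 0.001]
force: [-1.9, 8.8, 25.8]
grip_width: 0.58
time_s: 6.37
eef_pos: [465.7, 133.7, 9.3]
ee_rot: [0.004, -0.044, 0.999, 0.001]
force: [-1.5, 9.2, 25.0]
grip_width: 0.578
time_s: 6.53
eef_pos: [465.7, 133.2, 9.3]
ee_rot: [0.003, -0.044, 0.999, 0.0]
force: [-0.4, 3.1, 25.5]
grip_width: 0.577
```

```bash
python3 -m creep '[{"grip":40,"linear":[0,-4,-0.8],"rot":[0,0,0]},{"grip":40,"linear":[0,-11,0],"rot":[0,0,0]},{"grip":40,"linear":[0,-16,0],"rot":[0,0,0]},{"grip":40,"linear":[0,-18,0],"rot":[0,0,0]},{"grip":40,"linear":[0,-18,0],"rot":[0,0,0]},{"grip":40,"linear":[0,-18,0],"rot":[0,0,0]}]'
python3 -m creep '[{"grip":40,"linear":[1,-18,0],"rot":[0,0,0]},{"grip":40,"linear":[1,-18,0],"rot":[0,0,0]},{"grip":40,"linear":[0,-18,0],"rot":[0,0,0]},{"grip":40,"linear":[0,-14,0],"rot":[0,0,0]},{"grip":40,"linear":[0,-9,0],"rot":[0,0,0]},{"grip":40,"linear":[0,-4,0],"rot":[0,0,0]},{"grip":40,"linear":[0,0,0],"rot":[0,0,0]}]'
```

```text
time_s: 7.03
eef_pos: [472.4, 47.9, 9.3]
ee_rot: [0.003, -0.044, 0.999, 0.0]
force: [-0.7, 6.7, 19.4]
grip_width: 0.577
time_s: 7.62
eef_pos: [477.6, -33.9, 9.3]
ee_rot: [0.002, -0.043, 0.999, -0.001]
force: [-1.9, -2.2, 19.6]
grip_width: 0.575
```

```bash
python3 -m creep '[{"grip":85,"linear":[0,0,0],"rot":[0,0,0]},{"grip":85,"linear":[0,0,0],"rot":[0,0,0]},{"grip":85,"linear":[0,0,0],"rot":[0,0,0]},{"grip":85,"linear":[0,0,0],"rot":[0,0,0]},{"grip":85,"linear":[0,0,0],"rot":[0,0,0]},{"grip":85,"linear":[0,0,0],"rot":[0,0,0]},{"grip":85,"linear":[0,0,-15],"rot":[0,0,0]},{"grip":85,"linear":[0,0,-35],"rot":[0,0,0]},{"grip":85,"linear":[0,0,-35],"rot":[0,0,0]},{"grip":85,"linear":[0,0,-25],"rot":[0,0,0]},{"grip":85,"linear":[0,0,0],"rot":[0,0,0]}]'
python3 -c "
from h import *
go([432,284,120],down(186.4))"
```

```text
time_s: 8.53
eef_pos: [478.0, -33.4, 121.7]
ee_rot: [0.004, -0.044, 0.999, -0.001]
force: [0.5, -0.9, 0.2]
grip_width: 0.993
t 8.53 p [478.  -33.4 121.7] yaw -174.9 z [ 0.008 -0.003 -1.   ] F [ 0.49 -0.88  0.22] tq [-0.01 -0.02  0.08] w 0.993 q [-0.31  0.33  1.78  0.    1.02 -1.97]
 lin(tool now) [ 17.8 320.2   0.5] norm 321
 rot(tool) [-0.0034  0.0078 -0.0233]
 lin(after rot) [ 10.3 320.5   1.7]
```

```bash
python3 -m creep '[{"grip":85,"linear":[0,0,0],"rot":[-0.0034,0.0078,-0.0233]},{"grip":85,"linear":[1,32,0.2],"rot":[0,0,0]},{"grip":85,"linear":[1,32,0.2],"rot":[0,0,0]},{"grip":85,"linear":[1,32,0.2],"rot":[0,0,0]},{"grip":85,"linear":[1,32,0.2],"rot":[0,0,0]},{"grip":85,"linear":[1,32,0.2],"rot":[0,0,0]},{"grip":85,"linear":[1,32,0.2],"rot":[0,0,0]},{"grip":85,"linear":[1,32,0.2],"rot":[0,0,0]},{"grip":85,"linear":[1,32,0.2],"rot":[0,0,0]},{"grip":85,"linear":[1,32,0.2],"rot":[0,0,0]},{"grip":85,"linear":[1,32,0.2],"rot":[0,0,0]},{"grip":85,"linear":[0,0,0],"rot":[0,0,0]}]'
python3 - <<'E'
from h import *
go([432,284,8.7],down(186.4))
c=imaging.camera_params("wrist");p,d=imaging.capture("wrist");cv2.imwrite("pics/w2.png",p[:,:,::-1])
W=cloud(c,d);m=((W[...,2]>34)&(W[...,2]<46)&(d>0)).astype(np.uint8)
n,l,st,ce=cv2.connectedComponentsWithStats(m)
for i in range(1,n):
    if st[i,4]>3000:
        v,u=np.where(l==i);P=cast(c,u,v,40)[:,:2].astype(np.float32);r=cv2.minAreaRect(P);print(st[i],[np.round(x,1) for x in r],W[l==i].mean(0).round(1))
E
```

```text
time_s: 9.53
eef_pos: [428.4, 287.9, 114.6]
ee_rot: [-0.005, -0.058, 0.998, 0.002]
force: [-0.2, 0.7, 0.3]
grip_width: 0.998
t 9.53 p [428.4 287.9 114.6] yaw -173.3 z [-0.011  0.003 -1.   ] F [-0.16  0.71  0.32] tq [0.03 0.01 0.01] w 0.998 q [ 0.36  0.42  1.67  0.01  1.06 -1.33]
 lin(tool now) [ -4.2  -4.7 105.9] norm 106
 rot(tool) [ 0.0038 -0.0105  0.005 ]
 lin(after rot) [ -3.2  -4.3 105.9]
[  232   146    84   150 11734] [array([430.6, 285.9]), array([99. , 49.5]), np.float64(6.6)] [427.5 285.5  40.8]
[  395   157   109   155 10249] [array([427.5, 393.8]), array([51.9, 99.5]), np.float64(88.8)] [418.4 395.1  40.6]
```

View pics/w2.png

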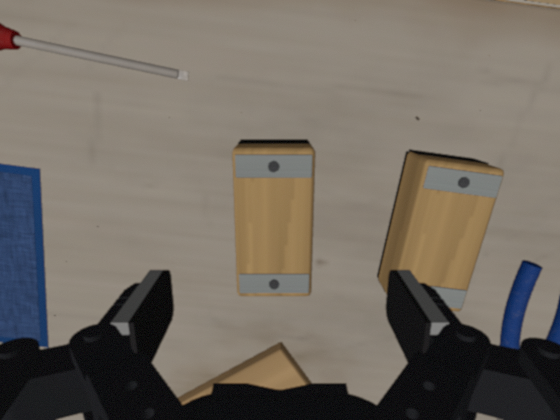

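```bash
python3 -m creep '[{"grip":85,"linear":[0,0,0],"rot":[0.0038,-0.0105,0.003]},{"grip":85,"linear":[-3,-3,16],"rot":[0,0,0]},{"grip":85,"linear":[0,0,30],"rot":[0,0,0]},{"grip":85,"linear":[0,0,30],"rot":[0,0,0]},{"grip":85,"linear":[0,0,18],"rot":[0,0,0]},{"grip":85,"linear":[0,0,9],"rot":[0,0,0]},{"grip":85,"linear":[0,0,2],"rot":[0,0,0]},{"grip":85,"linear":[0,0,0],"rot":[0,0,0]},{"grip":85,"linear":[0,0,0],"rot":[0,0,0]}]' 40
python3 -c "
from h import *
go([431.5,285,8.7],down(186.4))"
```

```text
time_s: 10.33
eef_pos: [434.5, 281.4, 12.3]
ee_rot: [0.002, -0.054, 0.999, 0.0]
force: [0.6, 0.1, 0.5]
grip_width: 0.995
t 10.33 p [434.5 281.4  12.3] yaw -173.8 z [ 0.004  0.    -1.   ] F [0.61 0.11 0.49] tq [-0.01  0.02 -0.05] w 0.995 q [ 0.35  0.58  1.75 -0.    0.81 -1.33]
 lin(tool now) [2.7 3.9 3.6] norm 6
 rot(tool) [-0.      0.0044 -0.0036]
 lin(after rot) [2.6 4.  3.6]
```

```bash
python3 -m creep '[{"grip":85,"linear":[2.6,3.9,3.4],"rot":[0,0.003,0]},{"grip":85,"linear":[0,0,0],"rot":[0,0,0]},{"grip":85,"linear":[0,0,0],"rot":[0,0,0]}]' 40
python3 -c "
from h import *
go([431.5,285,8.7],down(186.4))"
python3 -m creep '[{"grip":40,"linear":[0,0,0],"rot":[0,0,0]},{"grip":40,"linear":[0,0,0],"rot":[0,0,0]},{"grip":40,"linear":[0,0,0],"rot":[0,0,0]},{"grip":40,"linear":[0,0,0],"rot":[0,0,0]},{"grip":40,"linear":[0,0,0],"rot":[0,0,0]},{"grip":40,"linear":[0,0,0],"rot":[0,0,0]},{"grip":40,"linear":[0,0,0],"rot":[0,0,0]},{"grip":40,"linear":[0,0,0],"rot":[0,0,0]}]' 40
python3 -m creep '[{"grip":40,"linear":[0,-4,0],"rot":[0,0,0]},{"grip":40,"linear":[0,-4,0],"rot":[0,0,0]},{"grip":40,"linear":[0,-4,0],"rot":[0,0,0]}]'
python3 -m creep '[{"grip":40,"linear":[0,-4,0],"rot":[0,0,0]},{"grip":40,"linear":[0,-4,0],"rot":[0,0,0]}]'
```

```text
time_s: 10.58
eef_pos: [430.8, 285.3, 8.3]
ee_rot: [0.0, -0.054, 0.999, -0.0]
force: [-0.4, -0.6, 0.2]
grip_width: 0.996
t 10.58 p [430.8 285.3   8.3] yaw -173.8 z [ 0. -0. -1.] F [-0.37 -0.61  0.24] tq [-0.04  0.04  0.01] w 0.996 q [ 0.36  0.59  1.75 -0.    0.81 -1.32]
 lin(tool now) [-0.6 -0.4 -0.4] norm 1
 rot(tool) [-0.0001  0.0003 -0.0027]
 lin(after rot) [-0.6 -0.4 -0.4]
time_s: 11.25
eef_pos: [431.0, 285.0, 8.2]
ee_rot: [0.0, -0.054, 0.999, -0.0]
force: [-0.3, -1.3, 5.8]
grip_width: 0.58
time_s: 11.5
eef_pos: [432.4, 273.6, 8.2]
ee_rot: [0.001, -0.054, 0.999, 0.001]
force: [-0.7, 6.0, 4.0]
grip_width: 0.578
time_s: 11.67
eef_pos: [433.3, 265.6, 8.2]
ee_rot: [0.0, -0.054, 0.999, 0.001]
force: [-0.7, 5.0, 4.4]
grip_width: 0.578
```

```bash
python3 -m creep '[{"grip":40,"linear":[0,-3,0.3],"rot":[0,0,0]},{"grip":40,"linear":[0,-3,0.3],"rot":[0,0,0]},{"grip":40,"linear":[0,-3,0],"rot":[0,0,0]}]'
python3 -m creep '[{"grip":40,"linear":[0,-3,0],"rot":[0,0,0]},{"grip":40,"linear":[0,-3,0],"rot":[0,0,0]}]'
```

```text
time_s: 11.92
eef_pos: [434.7, 257.3, 8.2]
ee_rot: [0.001, -0.054, 0.999, 0.001]
force: [-2.2, 8.7, 9.3]
grip_width: 0.582
time_s: 12.08
eef_pos: [435.4, 251.2, 8.2]
ee_rot: [0.001, -0.054, 0.999, 0.001]
force: [-2.2, 8.5, 8.3]
grip_width: 0.581
```

```bash
python3 -m creep '[{"grip":40,"linear":[0,-3,0.4],"rot":[0,0,0]},{"grip":40,"linear":[0,-3,0.4],"rot":[0,0,0]},{"grip":40,"linear":[0,-3,0],"rot":[0,0,0]}]' 80
python3 -m creep '[{"grip":40,"linear":[0,-3,0],"rot":[0,0,0]},{"grip":40,"linear":[0,-3,0],"rot":[0,0,0]}]'
python3 -m creep '[{"grip":40,"linear":[0,0,-0.5],"rot":[0,0,0]},{"grip":40,"linear":[0,0,-0.5],"rot":[0,0,0]},{"grip":40,"linear":[0,0,0],"rot":[0,0,0]}]'
python3 -c "
from h import *
go()"
```

```text
time_s: 12.33
eef_pos: [437.1, 243.2, 8.4]
ee_rot: [0.002, -0.054, 0.999, 0.002]
force: [-0.4, 13.8, 17.4]
grip_width: 0.578
time_s: 12.5
eef_pos: [437.9, 237.1, 8.3]
ee_rot: [0.002, -0.054, 0.999, 0.002]
force: [-2.3, 13.7, 16.9]
grip_width: 0.576
time_s: 12.75
eef_pos: [437.6, 235.9, 8.4]
ee_rot: [0.002, -0.054, 0.999, 0.001]
force: [2.7, 4.7, 6.8]
grip_width: 0.58
t 12.75 p [437.6 235.9   8.4] yaw -173.8 z [ 0.003  0.001 -1.   ] F [2.73 4.66 6.85] tq [ 0.66 -0.17 -0.03] w 0.580 q [ 0.26  0.56  1.81  0.    0.77 -1.42]
```

```bash
python3 -m creep '[{"grip":40,"linear":[0,0,-10],"rot":[0,0,0]},{"grip":40,"linear":[0,0,-25],"rot":[0,0,0]},{"grip":40,"linear":[0,0,-35],"rot":[0,0,0]},{"grip":40,"linear":[0,0,-35],"rot":[0,0,0]},{"grip":40,"linear":[0,0,-35],"rot":[0,0,0]},{"grip":40,"linear":[0,0,-30],"rot":[0,0,0]},{"grip":40,"linear":[0,0,-20],"rot":[0,0,0]},{"grip":40,"linear":[0,0,0],"rot":[0,0,0]}]'
python3 - <<'E'
from h import *
B=bay(38.5);o=np.array([639,281,65.])
Rt=np.c_[-B[:,0],B[:,1],-B[:,2]]
tgt=o+B@np.array([3,0,8.4]); ap=o+B@np.array([3,0,118.]);print(tgt,ap)
go(ap,Rt)
for n in ["top","wrist"]:
    p,d=imaging.capture(n);cv2.imwrite(f"pics/{n}3.png",p[:,:,::-1])
E
```

```text
time_s: 13.42
eef_pos: [437.4, 235.6, 201.3]
ee_rot: [0.003, -0.054, 0.999, 0.0]
force: [0.4, 0.7, -2.9]
grip_width: 0.573
[637.74626173 280.00273155  73.7744    ] [594.85933474 245.88892946 168.688     ]
t 13.42 p [437.4 235.6 201.3] yaw -173.8 z [ 0.006  0.001 -1.   ] F [ 0.37  0.69 -2.88] tq [ 0.01 -0.01 -0.01] w 0.573 q [ 0.26  0.27  1.63 -0.    1.23 -1.42]
 lin(tool now) [-157.5   -6.8   33.5] norm 161
 rot(tool) [-0.1485 -0.5037 -0.5499]
 lin(after rot) [-96. -90.  93.]
```

View pics/wrist3.png

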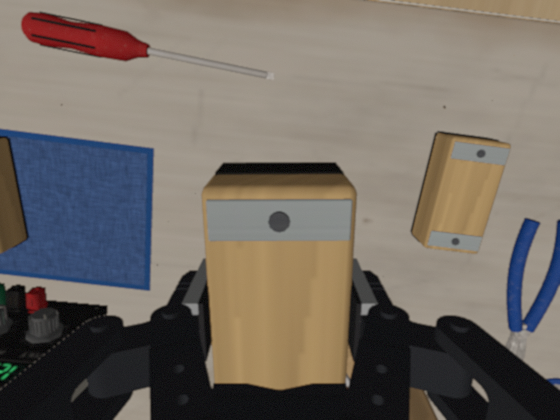

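View pics/top3.png

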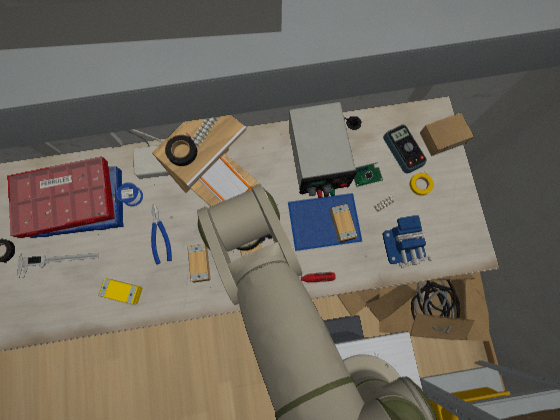

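```bash
python3 -m creep '[{"grip":40,"linear":[0,0,0],"rot":[-0.0212,-0.072,-0.0786]},{"grip":40,"linear":[0,0,0],"rot":[-0.0212,-0.072,-0.0786]},{"grip":40,"linear":[0,0,0],"rot":[-0.0212,-0.072,-0.0786]},{"grip":40,"linear":[0,0,0],"rot":[-0.0212,-0.072,-0.0786]},{"grip":40,"linear":[0,0,0],"rot":[-0.0212,-0.072,-0.0786]},{"grip":40,"linear":[0,0,0],"rot":[-0.0212,-0.072,-0.0786]},{"grip":40,"linear":[0,0,0],"rot":[-0.0212,-0.072,-0.0786]},{"grip":40,"linear":[0,0,0],"rot":[0,0,0]},{"grip":40,"linear":[0,0,0],"rot":[0,0,0]}]'
python3 - <<'E'
from h import *
B=bay(38.5);o=np.array([639,281,65.])
Rt=np.c_[-B[:,0],B[:,1],-B[:,2]]
go(o+B@np.array([3,0,118.]),Rt)
c=imaging.camera_params("wrist");s,p,R=T()
K=np.array(c["intrinsics"])
RC=np.array(c["R"])@R; cp=R.T@(-np.array(c["R"]).T@c["t"]-p)
for u,v in [(208,197),(352,197),(212,382),(346,382)]:
    d=RC.T@np.linalg.inv(K)@[u,v,1]; print((u,v),(cp+d*((-31.6-cp[2])/d[2])).round(1))
E
```

```text
time_s: 14.27
eef_pos: [435.3, 234.9, 195.7]
ee_rot: [0.234, -0.312, 0.917, 0.085]
force: [1.4, 0.6, -3.3]
grip_width: 0.57
t 14.27 p [435.3 234.9 195.7] yaw -142.6 z [ 0.377  0.301 -0.876] F [ 1.4   0.58 -3.27] tq [-0.27  0.45  0.01] w 0.570 q [ 0.12  0.05  2.01  0.41  0.69 -2.37]
 lin(tool now) [-103.9  -89.2   87.1] norm 162
 rot(tool) [ 0.0012 -0.0204 -0.0166]
 lin(after rot) [-100.6  -90.8   89.2]
(208, 197) [ 43.8 -20.7 -31.6]
(352, 197) [ 43.7  24.8 -31.6]
(212, 382) [-27.9 -23.3 -31.6]
(346, 382) [-27.9  26.7 -31.6]
```

Run:
```python
from h import *
c=imaging.camera_params("wrist");s,p,R=T()
im,d=imaging.capture("wrist");cv2.imwrite("pics/w4.png",cv2.resize(im[150:400,180:380,::-1],None,fx=3,fy=2.4))
W=cloud(c,d);Q=(W-p)@R
m=(np.abs(Q[...,1])<20)&(d>0)
for v in range(150,400,15): print(v,d[v,280].round(1),Q[v,280].round(1))
for v in (210,250,300): 
    r=[(u,Q[v,u,1].round(1),Q[v,u,2].round(1)) for u in range(196,365,8)];print(v,r)
```

```text
150 354.4 [ 23.    2.6 211. ]
165 143.4 [48.4  2.1 -1.9]
180 121.9 [ 47.7   2.1 -24.6]
195 116.2 [ 44.4   2.  -31.6]
210 115.7 [ 40.    2.  -33.4]
225 115.3 [ 35.7   2.  -35.2]
240 119.5 [ 29.6   2.  -32.7]
255 121.0 [ 24.3   2.  -32.7]
270 121.4 [ 19.4   2.  -33.8]
285 124.5 [ 13.    2.  -32.4]
300 125.1 [  7.9   2.  -33.4]
315 128.3 [  1.2   2.  -32.1]
330 129.7 [ -4.7   2.  -32.4]
345 131.0 [-10.6   2.  -32.9]
360 132.4 [-16.7   2.  -33.2]
375 134.9 [-23.7   2.  -32.8]
390 83.7 [ 10.5   1.9 -75.9]
210 [(196, np.float64(-82.7), np.float64(211.8)), (204, np.float64(-22.1), np.float64(-32.3)), (212, np.float64(-19.2), np.float64(-34.4)), (220, np.float64(-16.7), np.float64(-34.3)), (228, np.float64(-14.3), np.float64(-33.8)), (236, np.float64(-11.9), np.float64(-32.7)), (244, np.float64(-9.2), np.float64(-33.9)), (252, np.float64(-6.8), np.float64(-33.3)), (260, np.float64(-4.2), np.float64(-34.0)), (268, np.float64(-1.7), np.float64(-33.6)), (276, np.float64(0.8), np.float64(-33.7)), (284, np.float64(3.3), np.float64(-33.7)), (292, np.float64(5.8), np.float64(-34.0)), (300, np.float
[... 1632 characters left out ...]
(244, np.float64(-10.3), np.float64(-32.4)), (252, np.float64(-7.6), np.float64(-32.4)), (260, np.float64(-4.8), np.float64(-32.7)), (268, np.float64(1.8), np.float64(-143.7)), (276, np.float64(0.7), np.float64(-32.8)), (284, np.float64(3.4), np.float64(-33.2)), (292, np.float64(6.1), np.float64(-33.2)), (300, np.float64(8.8), np.float64(-33.4)), (308, np.float64(11.6), np.float64(-33.0)), (316, np.float64(14.3), np.float64(-32.9)), (324, np.float64(17.1), np.float64(-32.6)), (332, np.float64(1.8), np.float64(-143.7)), (340, np.float64(22.8), np.float64(-31.6)), (348, np.float64(25.5), np.float64(-32.0)), (356, np.float64(26.4), np.float64(-39.6)), (364, np.float64(28.9), np.float64(-40.0))]
```

View pics/w4.png

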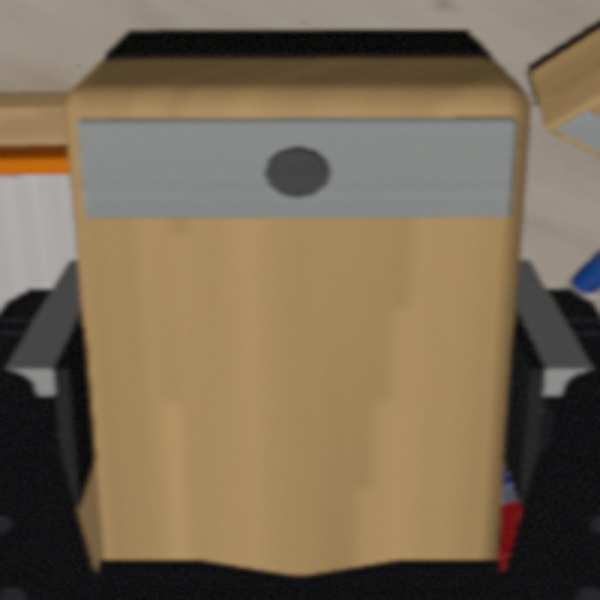

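```bash
python3 -m creep '[{"grip":40,"linear":[0,0,0],"rot":[0.001,-0.02,-0.0166]},{"grip":40,"linear":[-16.8,-15.1,14.9],"rot":[0,0,0]},{"grip":40,"linear":[-16.8,-15.1,14.9],"rot":[0,0,0]},{"grip":40,"linear":[-16.8,-15.1,14.9],"rot":[0,0,0]},{"grip":40,"linear":[-16.8,-15.1,14.9],"rot":[0,0,0]},{"grip":40,"linear":[-16.8,-15.1,14.9],"rot":[0,0,0]},{"grip":40,"linear":[-16.8,-15.1,14.9],"rot":[0,0,0]},{"grip":40,"linear":[0,0,0],"rot":[0,0,0]},{"grip":40,"linear":[0,0,0],"rot":[0,0,0]}]'
python3 - <<'E'
from h import *
B=bay(38.5);o=np.array([639,281,65.])
Rt=np.c_[-B[:,0],B[:,1],-B[:,2]]
go(o+B@np.array([3,0,118.]),Rt)
for n in ["scene","wrist"]:
    im,d=imaging.capture(n);cv2.imwrite(f"pics/{n}5.png",im[:,:,::-1])
E
```

```text
time_s: 15.07
eef_pos: [596.3, 247.9, 169.5]
ee_rot: [0.245, -0.32, 0.911, 0.086]
force: [-0.8, 0.5, -3.3]
grip_width: 0.572
t 15.07 p [596.3 247.9 169.5] yaw -141.3 z [ 0.392  0.312 -0.865] F [-0.78  0.53 -3.26] tq [-0.26  0.45  0.04] w 0.572 q [ 0.1   0.41  1.63  0.43  0.7  -2.42]
 lin(tool now) [ 2.4 -0.6 -0.4] norm 3
 rot(tool) [0.0007 0.0012 0.0025]
 lin(after rot) [ 2.4 -0.7 -0.4]
```

View pics/scene5.png

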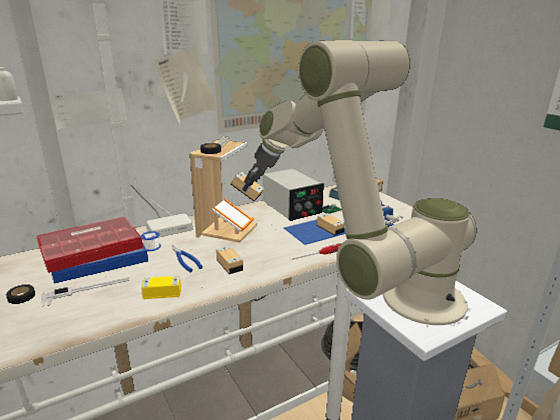

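View pics/wrist5.png

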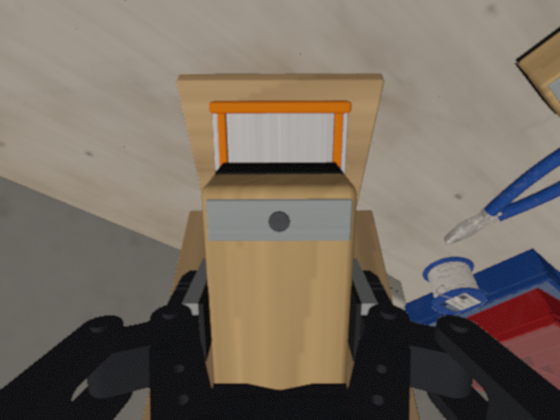

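Run:
```python
from h import *
c=imaging.camera_params("wrist");s,p,R=T();B=bay();o=np.array([639,281,65.]);K=np.array(c["intrinsics"])
RC=np.array(c["R"])@R; cp=R.T@(-np.array(c["R"]).T@c["t"]-p);h=(p-o)@B[:,2];print("TCP in bay",((p-o)@B).round(1))
for u,v,dz,nm in [(281,113,0,"lip inner bottom"),(281,107,12,"lip top mid"),(228,150,6,"railR inner"),(335,150,6,"railL inner")]:
    d=RC.T@np.linalg.inv(K)@[u,v,1]; print(nm,(cp+d*((h-dz-cp[2])/d[2])).round(1))
```

```text
TCP in bay [  5.3   1.3 118.8]
lip inner bottom [ 62.1   3.1 118.8]
lip top mid [ 66.5   3.  106.8]
railR inner [ 37.4 -33.9 112.8]
railL inner [ 37.3  40.7 112.8]
```

```bash
python3 -m creep '[{"grip":40,"linear":[1.5,0.5,15],"rot":[0.0007,0.0012,0.0025]},{"grip":40,"linear":[1,0.5,25],"rot":[0,0,0]},{"grip":40,"linear":[0,0,25],"rot":[0,0,0]},{"grip":40,"linear":[0,0,20],"rot":[0,0,0]},{"grip":40,"linear":[0,0,12],"rot":[0,0,0]},{"grip":40,"linear":[0,0,6],"rot":[0,0,0]},{"grip":40,"linear":[0,0,0],"rot":[0,0,0]},{"grip":40,"linear":[0,0,0],"rot":[0,0,0]}]'
python3 - <<'E'
from h import *
B=bay(38.5);o=np.array([639,281,65.])
Rt=np.c_[-B[:,0],B[:,1],-B[:,2]]
go(o+B@np.array([3,0,8.4]),Rt);s,p,R=T();print(((p-o)@B).round(1))
im,d=imaging.capture("wrist");cv2.imwrite(f"pics/w6.png",im[:,:,::-1])
E
```

```text
time_s: 15.83
eef_pos: [634.1, 279.3, 81.7]
ee_rot: [0.246, -0.319, 0.911, 0.085]
force: [-0.5, -0.6, -3.3]
grip_width: 0.575
t 15.83 p [634.1 279.3  81.7] yaw -141.3 z [ 0.395  0.312 -0.864] F [-0.5  -0.65 -3.28] tq [-0.32  0.34 -0.  ] w 0.575 q [ 0.15  0.61  1.56  0.49  0.55 -2.46]
 lin(tool now) [ 1.1 -1.7  8.5] norm 9
 rot(tool) [-0.0012  0.0036  0.0026]
 lin(after rot) [ 1.1 -1.7  8.5]
[ 4.1  1.7 16.9]
```

View pics/w6.png

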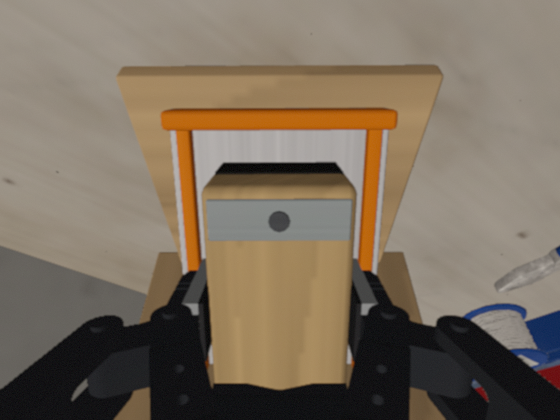

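```bash
python3 -m creep '[{"grip":40,"linear":[1,0,4],"rot":[0,0,0]},{"grip":40,"linear":[0,0,2],"rot":[0,0,0]},{"grip":40,"linear":[0,0,0],"rot":[0,0,0]}]'
python3 -m creep '[{"grip":40,"linear":[0,0,0.5],"rot":[0,0,0]},{"grip":40,"linear":[0,0,0.5],"rot":[0,0,0]},{"grip":40,"linear":[0,0,0],"rot":[0,0,0]}]'
python3 -c "
from h import *
B=bay(38.5);o=np.array([639,281,65.])
go();s,p,R=T();print(((p-o)@B).round(1))"
```

```text
time_s: 16.13
eef_pos: [635.9, 280.4, 75.3]
ee_rot: [0.246, -0.319, 0.911, 0.085]
force: [-1.2, 0.4, -4.6]
grip_width: 0.575
time_s: 16.38
eef_pos: [636.4, 280.8, 74.5]
ee_rot: [0.246, -0.319, 0.911, 0.085]
force: [-0.0, 0.3, -3.5]
grip_width: 0.571
t 16.38 p [636.4 280.8  74.5] yaw -141.3 z [ 0.394  0.312 -0.864] F [-0.01  0.35 -3.47] tq [-0.29  0.42 -0.02] w 0.571 q [ 0.15  0.63  1.56  0.5   0.54 -2.47]
[2.8 1.5 9.3]
```

```bash
python3 -m creep '[{"grip":40,"linear":[0,0,0.5],"rot":[0,0,0]},{"grip":40,"linear":[0,0,0.5],"rot":[0,0,0]},{"grip":40,"linear":[0,0,0],"rot":[0,0,0]}]'
python3 -m creep '[{"grip":40,"linear":[0,0,0.4],"rot":[0,0,0]},{"grip":40,"linear":[0,0,0],"rot":[0,0,0]}]'
```

```text
time_s: 16.63
eef_pos: [636.8, 281.1, 73.6]
ee_rot: [0.246, -0.319, 0.911, 0.085]
force: [-0.2, -0.4, -3.0]
grip_width: 0.569
time_s: 16.8
eef_pos: [636.9, 281.2, 73.5]
ee_rot: [0.246, -0.319, 0.911, 0.085]
force: [-2.9, -2.2, 0.4]
grip_width: 0.567
```

```bash
python3 -m creep '[{"grip":40,"linear":[0,0,0.3],"rot":[0,0,0]},{"grip":40,"linear":[0,0,0],"rot":[0,0,0]},{"grip":60,"linear":[0,0,0],"rot":[0,0,0]},{"grip":75,"linear":[0,0,0],"rot":[0,0,0]},{"grip":85,"linear":[0,0,0],"rot":[0,0,0]},{"grip":85,"linear":[0,0,0],"rot":[0,0,0]},{"grip":85,"linear":[0,0,0],"rot":[0,0,0]},{"grip":85,"linear":[0,0,0],"rot":[0,0,0]}]'
python3 -m creep '[{"grip":85,"linear":[0,0,-10],"rot":[0,0,0]},{"grip":85,"linear":[0,0,-25],"rot":[0,0,0]},{"grip":85,"linear":[0,0,-35],"rot":[0,0,0]},{"grip":85,"linear":[0,0,-35],"rot":[0,0,0]},{"grip":85,"linear":[0,0,-25],"rot":[0,0,0]},{"grip":85,"linear":[0,0,0],"rot":[0,0,0]},{"grip":85,"linear":[0,0,0],"rot":[0,0,0]}]'
python3 - <<'E'
from h import *
go([428,300,200],down(179))
for n in ["scene","wrist"]:
    im,d=imaging.capture(n);cv2.imwrite(f"pics/{n}7.png",im[:,:,::-1]); np.save(f"pics/{n}7d.npy",d)
    if n=="wrist": c=imaging.camera_params(n);W=cloud(c,d);Q=(W-[639,281,65])@bay()
for v in range(120,260,12): print(v,Q[v,270].round(1), Q[v,230].round(1),Q[v,320].round(1))
E
```

```text
time_s: 17.47
eef_pos: [637.1, 281.3, 73.0]
ee_rot: [0.246, -0.319, 0.911, 0.085]
force: [-0.1, 0.2, -0.4]
grip_width: 0.996
time_s: 18.05
eef_pos: [585.9, 240.4, 187.2]
ee_rot: [0.248, -0.319, 0.911, 0.085]
force: [-0.6, -1.0, -1.3]
grip_width: 0.996
t 18.05 p [585.9 240.4 187.2] yaw -141.3 z [ 0.397  0.312 -0.863] F [-0.62 -1.   -1.28] tq [-0.23  0.21 -0.05] w 0.996 q [ 0.09  0.36  1.65  0.43  0.72 -2.42]
 lin(tool now) [ 67.7 145.  -55.2] norm 169
 rot(tool) [0.179  0.5094 0.6751]
 lin(after rot) [158.9  56.8 -12.8]
120 [-54.   -3.4   0. ] [-54.  -33.3  -0.2] [-54.1  33.8   0.2]
132 [-46.7  -3.1  15.2] [-45.4 -33.2   2.8] [-45.4  34.    1.6]
144 [-41.7  -2.5  41.3] [-36.9 -33.2   5.1] [-36.3  34.4   0.3]
156 [-33.7  -2.6  40.3] [-27.8 -33.6   4.8] [-27.1  34.8  -0.4]
168 [-25.6  -2.6  39.7] [-18.9 -33.8   6. ] [-17.9  35.    0.3]
180 [-17.3  -2.7  39.1] [ -9.4 -34.2   5.4] [-8.1 35.5 -0.7]
192 [-9.2 -2.7 39.8] [ -0.  -34.5   5.7] [ 1.4 35.7 -0. ]
204 [-0.7 -2.8 40. ] [ 10.  -35.    4.8] [11.5 36.1 -0.6]
216 [ 7.9 -2.8 40.2] [ 19.6 -35.3   5.7] [21.2 36.3  0.5]
228 [17.  -2.9 39.3] [ 29.9 -35.7   5.2] [-73.5   3.5 280.5]
240 [25.6 -2.9 40.3] [ 40.5 -36.2   4.5] [42.2 37.1  0.1]
252 [35.4 -3.  39.1] [ 50.3 -36.4   6.2] [52.6 37.4  0.6]
```

View pics/wrist7.png

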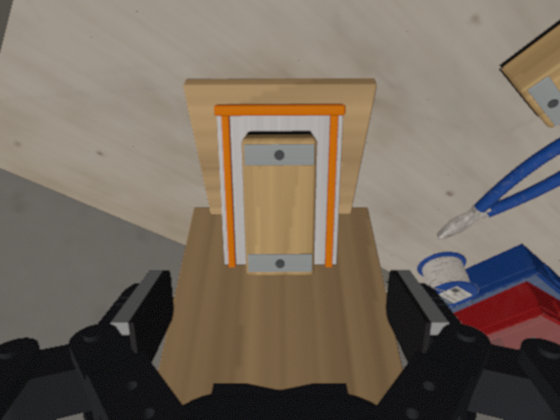

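View pics/scene7.png

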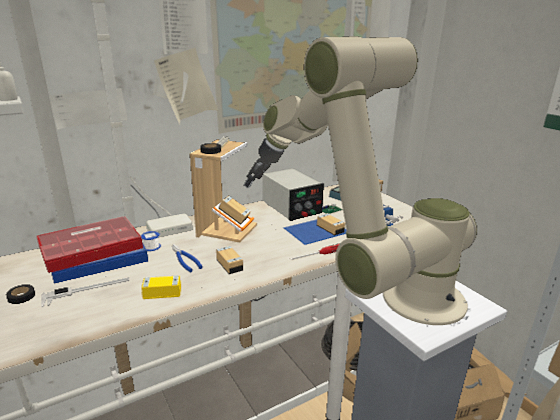

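```bash
python3 -m creep '[{"grip":85,"linear":[11.3,24.2,-9.2],"rot":[0,0,0]},{"grip":85,"linear":[11.3,24.2,-9.2],"rot":[0,0,0]},{"grip":85,"linear":[11.3,24.2,-9.2],"rot":[0,0,0]},{"grip":85,"linear":[11.3,24.2,-9.2],"rot":[0,0,0]},{"grip":85,"linear":[11.3,24.2,-9.2],"rot":[0,0,0]},{"grip":85,"linear":[11.3,24.2,-9.2],"rot":[0,0,0]},{"grip":85,"linear":[0,0,0],"rot":[0,0,0]}]'
python3 -m creep '[{"grip":85,"linear":[0,0,0],"rot":[0.0224,0.0637,0.0844]},{"grip":85,"linear":[0,0,0],"rot":[0.0224,0.0637,0.0844]},{"grip":85,"linear":[0,0,0],"rot":[0.0224,0.0637,0.0844]},{"grip":85,"linear":[0,0,0],"rot":[0.0224,0.0637,0.0844]},{"grip":85,"linear":[0,0,0],"rot":[0.0224,0.0637,0.0844]},{"grip":85,"linear":[0,0,0],"rot":[0.0224,0.0637,0.0844]},{"grip":85,"linear":[0,0,0],"rot":[0.0224,0.0637,0.0844]},{"grip":85,"linear":[0,0,0],"rot":[0.0224,0.0637,0.0844]},{"grip":85,"linear":[0,0,0],"rot":[0,0,0]},{"grip":85,"linear":[0,0,0],"rot":[0,0,0]}]'
python3 -c "
from h import *
go([428.5,393.5,120],down(179))"
```

```text
time_s: 18.73
eef_pos: [423.8, 301.8, 197.4]
ee_rot: [0.244, -0.321, 0.911, 0.086]
force: [0.1, -1.3, 0.3]
grip_width: 0.995
time_s: 19.57
eef_pos: [428.0, 300.6, 197.2]
ee_rot: [0.0, 0.004, 1.0, 0.001]
force: [0.7, 0.1, -0.3]
grip_width: 0.994
t 19.57 p [428.  300.6 197.2] yaw 179.6 z [ 0.001  0.002 -1.   ] F [ 0.71  0.15 -0.28] tq [ 0.02 -0.   -0.03] w 0.994 q [ 0.39  0.34  1.56  0.    1.25 -1.18]
 lin(tool now) [ 0.3 92.8 77.3] norm 121
 rot(tool) [0.0016 0.0007 0.0101]
 lin(after rot) [ 1.1 92.9 77.2]
```

```bash
python3 -m creep '[{"grip":85,"linear":[0,0,0],"rot":[0,0,0.01]},{"grip":85,"linear":[0,23,18],"rot":[0,0,0]},{"grip":85,"linear":[0,24,20],"rot":[0,0,0]},{"grip":85,"linear":[0,24,20],"rot":[0,0,0]},{"grip":85,"linear":[1,22,19],"rot":[0,0,0]},{"grip":85,"linear":[0,0,0],"rot":[0,0,0]},{"grip":85,"linear":[0,0,0],"rot":[0,0,0]}]'
python3 - <<'E'
from h import *
c=imaging.camera_params("wrist");p,d=imaging.capture("wrist");cv2.imwrite("pics/w8.png",p[:,:,::-1])
W=cloud(c,d);m=((W[...,2]>34)&(W[...,2]<46)&(d>0)).astype(np.uint8)
n,l,st,ce=cv2.connectedComponentsWithStats(m)
for i in range(1,n):
    if st[i,4]>3000:
        v,u=np.where(l==i);P=cast(c,u,v,40)[:,:2].astype(np.float32);r=cv2.minAreaRect(P);print(st[i],[np.round(x,1) for x in r],W[l==i].mean(0).round(1))
go([428.5,393.5,8.5],down(179))
E
```

```text
time_s: 20.15
eef_pos: [427.7, 393.8, 120.8]
ee_rot: [0.0, 0.009, 1.0, 0.0]
force: [-0.1, 0.5, 0.7]
grip_width: 0.996
[  241   139    82   148 11281] [array([427.3, 395.8]), array([49.5, 99.5]), np.float64(88.8)] [424.3 395.9  40.8]
t 20.20 p [428.4 393.4 122. ] yaw 178.9 z [ 0.002  0.002 -1.   ] F [0.44 0.49 0.29] tq [-0.02  0.    0.01] w 0.996 q [ 0.54  0.54  1.47  0.    1.14 -1.01]
 lin(tool now) [ 1.000e-01 -1.000e-01  1.135e+02] norm 113
 rot(tool) [ 0.0019  0.0019 -0.0011]
 lin(after rot) [-1.000e-01  1.000e-01  1.135e+02]
```

View pics/w8.png

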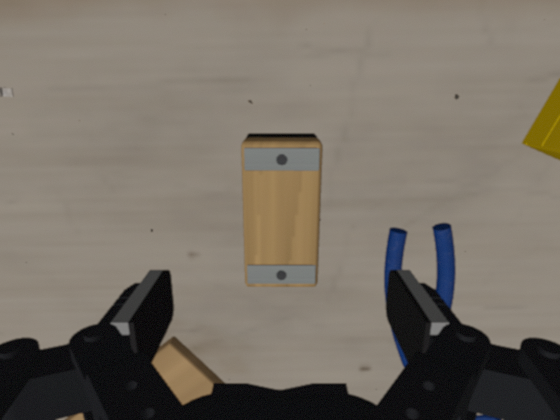

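```bash
python3 -m creep '[{"grip":85,"linear":[0,1,18],"rot":[0,0,0]},{"grip":85,"linear":[0,0,30],"rot":[0,0,0]},{"grip":85,"linear":[0,0,30],"rot":[0,0,0]},{"grip":85,"linear":[0,0,20],"rot":[0,0,0]},{"grip":85,"linear":[0,0,10],"rot":[0,0,0]},{"grip":85,"linear":[0,0,4],"rot":[0,0,0]},{"grip":85,"linear":[0,0,1],"rot":[0,0,0]},{"grip":85,"linear":[0,0,0],"rot":[0,0,0]},{"grip":85,"linear":[0,0,0],"rot":[0,0,0]}]'
python3 -c "
from h import *
go([428,394.5,8.5],down(179))"
python3 -m creep '[{"grip":40,"linear":[0,0,0],"rot":[0,0,0]},{"grip":40,"linear":[0,0,0],"rot":[0,0,0]},{"grip":40,"linear":[0,0,0],"rot":[0,0,0]},{"grip":40,"linear":[0,0,0],"rot":[0,0,0]},{"grip":40,"linear":[0,0,0],"rot":[0,0,0]},{"grip":40,"linear":[0,0,0],"rot":[0,0,0]},{"grip":40,"linear":[0,0,0],"rot":[0,0,0]},{"grip":40,"linear":[0,0,0],"rot":[0,0,0]}]' 40
python3 -m creep '[{"grip":40,"linear":[0,-4,0],"rot":[0,0,0]},{"grip":40,"linear":[0,-4,0],"rot":[0,0,0]},{"grip":40,"linear":[0,-4,0],"rot":[0,0,0]}]'
python3 -m creep '[{"grip":40,"linear":[0,-4,0],"rot":[0,0,0]},{"grip":40,"linear":[0,-4,0],"rot":[0,0,0]}]'
```

```text
time_s: 20.95
eef_pos: [429.6, 395.1, 10.3]
ee_rot: [0.002, 0.01, 1.0, 0.002]
force: [-0.0, 0.8, -0.1]
grip_width: 0.995
t 20.95 p [429.6 395.1  10.3] yaw 178.9 z [ 0.004  0.003 -1.   ] F [-0.    0.79 -0.08] tq [-0.01  0.04 -0.  ] w 0.995 q [ 0.54  0.69  1.54  0.    0.91 -1.01]
 lin(tool now) [ 1.6 -0.7  1.8] norm 2
 rot(tool) [ 0.0031  0.0036 -0.0025]
 lin(after rot) [ 1.5 -0.7  1.8]
time_s: 21.62
eef_pos: [429.1, 395.1, 9.4]
ee_rot: [0.001, 0.01, 1.0, 0.001]
force: [-1.7, -1.0, 6.1]
grip_width: 0.58
time_s: 21.87
eef_pos: [429.0, 383.2, 9.4]
ee_rot: [0.001, 0.01, 1.0, 0.002]
force: [0.5, 2.6, 5.4]
grip_width: 0.577
time_s: 22.03
eef_pos: [428.9, 375.1, 9.4]
ee_rot: [0.001, 0.01, 1.0, 0.002]
force: [-0.1, 3.6, 6.0]
grip_width: 0.582
```

```bash
python3 -m creep '[{"grip":40,"linear":[0,-8,0],"rot":[0,0,0]},{"grip":40,"linear":[0,-14,0],"rot":[0,0,0]},{"grip":40,"linear":[0,-18,0],"rot":[0,0,0]},{"grip":40,"linear":[0,-18,0],"rot":[0,0,0]},{"grip":40,"linear":[0,-18,0],"rot":[0,0,0]},{"grip":40,"linear":[0,-18,0],"rot":[0,0,0]},{"grip":40,"linear":[0,-18,0],"rot":[0,0,0]},{"grip":40,"linear":[0,-18,0],"rot":[0,0,0]},{"grip":40,"linear":[0,-18,0],"rot":[0,0,0]},{"grip":40,"linear":[0,-16,0],"rot":[0,0,0]}]'
python3 -c "
from h import *
go([476,68,9.4],down(179))"
```

```text
time_s: 22.87
eef_pos: [425.8, 210.2, 9.3]
ee_rot: [0.002, 0.01, 1.0, 0.001]
force: [0.5, 4.3, 11.0]
grip_width: 0.579
t 22.87 p [425.8 210.2   9.3] yaw 178.8 z [ 0.004  0.003 -1.   ] F [ 0.47  4.28 11.02] tq [ 0.64  0.1  -0.04] w 0.579 q [ 0.21  0.52  1.88  0.    0.74 -1.34]
 lin(tool now) [ -53.1 -141.1   -0.3] norm 151
 rot(tool) [ 0.0029  0.0038 -0.003 ]
 lin(after rot) [-5.270e+01 -1.413e+02 -1.000e-01]
```

```bash
python3 -m creep '[{"grip":40,"linear":[-5,-14,-0.2],"rot":[0,0,0]},{"grip":40,"linear":[-7,-18,0],"rot":[0,0,0]},{"grip":40,"linear":[-7,-18,0],"rot":[0,0,0]},{"grip":40,"linear":[-7,-18,0],"rot":[0,0,0]},{"grip":40,"linear":[-7,-18,0],"rot":[0,0,0]},{"grip":40,"linear":[-7,-18,0],"rot":[0,0,0]},{"grip":40,"linear":[-6,-17,0],"rot":[0,0,0]},{"grip":40,"linear":[-4,-13,0],"rot":[0,0,0]},{"grip":40,"linear":[-3,-6,0],"rot":[0,0,0]},{"grip":40,"linear":[0,0,0],"rot":[0,0,0]}]'
python3 -c "
from h import *
go([476,68,9.4],down(179))"
```

```text
time_s: 23.7
eef_pos: [476.2, 68.1, 9.3]
ee_rot: [0.002, 0.011, 1.0, 0.0]
force: [0.0, -4.4, 10.4]
grip_width: 0.579
t 23.70 p [476.2  68.1   9.3] yaw 178.8 z [ 0.003  0.001 -1.   ] F [ 0.03 -4.43 10.35] tq [-0.68  0.13  0.02] w 0.579 q [-0.1   0.53  1.86  0.    0.75 -1.65]
 lin(tool now) [ 0.2 -0.1 -0.1] norm 0
 rot(tool) [ 0.0009  0.0031 -0.0037]
 lin(after rot) [ 0.2 -0.1 -0.1]
```

Release, rise, and move the arm clear for a check.

```bash
python3 -m creep '[{"grip":85,"linear":[0,0,0],"rot":[0,0,0]},{"grip":85,"linear":[0,0,0],"rot":[0,0,0]},{"grip":85,"linear":[0,0,0],"rot":[0,0,0]},{"grip":85,"linear":[0,0,0],"rot":[0,0,0]},{"grip":85,"linear":[0,0,0],"rot":[0,0,0]},{"grip":85,"linear":[0,0,0],"rot":[0,0,0]},{"grip":85,"linear":[0,0,-15],"rot":[0,0,0]},{"grip":85,"linear":[0,0,-35],"rot":[0,0,0]},{"grip":85,"linear":[0,0,-38],"rot":[0,0,0]},{"grip":85,"linear":[0,0,-38],"rot":[0,0,0]},{"grip":85,"linear":[0,0,-38],"rot":[0,0,0]},{"grip":85,"linear":[0,0,-30],"rot":[0,0,0]}]'
python3 -m creep '[{"grip":85,"linear":[0,-30,-10],"rot":[0,0,0]},{"grip":85,"linear":[0,-35,-10],"rot":[0,0,0]},{"grip":85,"linear":[0,-35,-10],"rot":[0,0,0]},{"grip":85,"linear":[0,-35,0],"rot":[0,0,0]},{"grip":85,"linear":[0,-35,0],"rot":[0,0,0]},{"grip":85,"linear":[0,-35,0],"rot":[0,0,0]},{"grip":85,"linear":[0,-35,0],"rot":[0,0,0]},{"grip":85,"linear":[0,-35,0],"rot":[0,0,0]},{"grip":85,"linear":[0,-20,0],"rot":[0,0,0]},{"grip":85,"linear":[0,0,0],"rot":[0,0,0]},{"grip":85,"linear":[0,0,0],"rot":[0,0,0]}]'
python3 - <<'E'
from h import *
go()
c=imaging.camera_params("top");p,d=imaging.capture("top");cv2.imwrite("pics/top9.png",p[:,:,::-1])
W=cloud(c,d);m=((W[...,2]>32)&(W[...,2]<48)&(d>0)).astype(np.uint8)
n,l,st,ce=cv2.connectedComponentsWithStats(m)
for i in range(1,n):
    if 400<st[i,4]<900:
        v,u=np.where(l==i);P=cast(c,u,v,40)[:,:2].astype(np.float32);r=cv2.minAreaRect(P);print(st[i],[np.round(x,1) for x in r],W[l==i].mean(0).round(1))
Q=(W-[639,281,65])@bay();m=(np.abs(Q[...,0])<60)&(np.abs(Q[...,1])<30)&(Q[...,2]>34)&(Q[...,2]<46)&(d>0)
q=Q[m];print(m.sum(),q.min(0).round(1),q.max(0).round(1),q.mean(0).round(1))
a=cv2.imread("pics/top0.png");print([ (x,np.abs(a[y0:y1,x0:x1].astype(int)-p[y0:y1,x0:x1,::-1]).mean().round(2)) for x,(x0,x1,y0,y1) in dict(pliers=(145,178,200,268),tape=(408,436,168,198),term=(372,398,194,214)).items()])
E
```

```text
time_s: 24.7
eef_pos: [475.1, 69.6, 205.5]
ee_rot: [0.002, 0.01, 1.0, 0.001]
force: [0.9, -0.2, 0.2]
grip_width: 0.997
time_s: 25.62
eef_pos: [468.8, -225.8, 231.5]
ee_rot: [0.0, 0.011, 1.0, 0.001]
force: [-0.5, 1.1, 0.7]
grip_width: 0.996
t 25.62 p [ 468.8 -225.8  231.5] yaw 178.8 z [ 0.001  0.002 -1.   ] F [-0.46  1.14  0.68] tq [0.01 0.05 0.03] w 0.996 q [-0.68  0.3   1.51  0.    1.33 -2.23]
[388 125  38  44 765] [array([ 675.3, -266.4]), array([134.4,  66.3]), np.float64(16.9)] [ 678.  -269.6   35.5]
[133 141  34  34 604] [array([765. , 503.6]), array([106.4,  94.5]), np.float64(0.9)] [756.2 513.1  34.9]
[331 204  26  37 606] [array([477.8, -33.4]), array([100.1,  51.5]), np.float64(4.8)] [477.4 -33.4  40.9]
[298 210  23  36 601] [array([476.9,  68. ]), array([ 50.4, 100.4]), np.float64(88.8)] [476.2  68.1  41. ]
[ 99 278  40  26 678] [array([386.2, 618. ]), array([101.9,  49.6]), np.float64(67.4)] [386.2 618.4  40.2]
639 [-43.9 -24.8  34. ] [56.  26.5 45.4] [ 7.3  1.7 40.5]
[('pliers', np.float64(2.83)), ('tape', np.float64(36.51)), ('term', np.float64(2.8))]
```

View pics/top9.png

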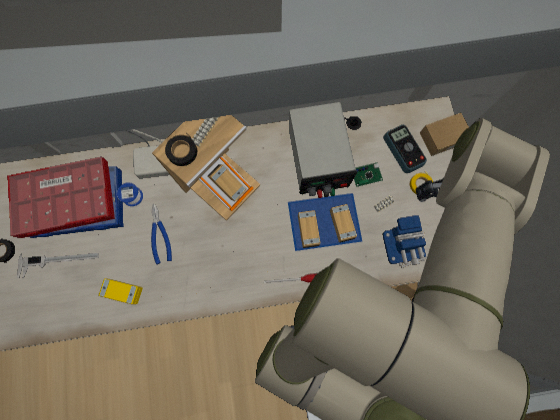

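```bash
python3 -c "
from rig import ctrl
print(ctrl.finish_job())"
```

```text
the job is handed in; nothing more can be done
None
```

I handed the job in at about 26 s. The coarse block is in the sloping bay and both fine blocks are on the blue mat.

**Telling them apart:** I dragged each block while pressing it down and compared the drag with the load. The block nearest the mat gave about 0.30, the middle one about 0.67, and the leftmost about 0.33. None of these falls inside the stated ranges (fine 0.18 to 0.26, coarse 0.8 to 1.1). The middle one clearly stood apart, so I took it as coarse. Only that block left the bench.

**Last checks:**
- **Fine blocks:** their centres are at about (478, -33) and (477, 68) mm, with the mat centred at (497, 15). Both lie flat, with their tops about 41 mm above the bench.
- **Coarse block:** its top is about 40 mm above the bay floor and parallel to it. It spans x from about -44 to 56 mm in the bay, within 2 mm of the centre line.
- **Other things:** the pliers and terminal strip look unchanged in the top view. The yellow tape was partly hidden by the raised gripper in the last picture, so its before/after comparison means nothing. The arm never came down near it.
- **Robot:** the gripper was open at 231 mm height, touching nothing.

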